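# Lock the nest and hold the lid press on its third notch

### The arm

A 7-joint arm with a two-finger parallel gripper is mounted at the origin on the work surface. World frame = base frame: x ahead of the robot, y to its left, z up, the work surface at z = 0. Lengths are in m, angles in rad, forces in N, time in s.
With the tool pointing down it reaches from about 0.35 to 0.9 m from the base axis. Payload 8.1 kg.
Tool frame: the origin (TCP) lies midway between the tips of the shut fingers; the grasp point (between the pads) lies arm.tcp_to_grasp behind it (arm.tcp_to_grasp is the distance from the TCP to the grasp point, in m); z points along the fingers, y is the line along which they close (so a half turn about z gives the same grasp; the last joint's range is limited). The gripper opens to 92 mm and grips with 3 to 60 N. Pads are 19 mm wide; open, the fingers measure 130 mm over their backs; the gripper's body (75 mm by 190 mm) begins 47 mm behind the grasp point.
Start: joints at [1.014, 0.434, 0.025, 1.573, -0.012, 1.134, -0.075], TCP at [0.274, -0.562, 0.227] pointing down, gripper open.
Joint ranges: [-2.62, 2.62], [-0.44, 2.09], [-1.27, 1.32], [0.08, 2.57], [-1.32, 4.46], [0.12, 2], [-2.74, 2.74]. Speed limits (rad/s): [2.22, 2.22, 3.01, 3.01, 3.14, 3.14, 3.14].

### API

Orientations are given as a rotation vector (axis times angle).
In Python, from cell import observe, get_image, arm gives the robot as it stands. The module is installed in compiled form; this text tells all that it offers.
- The arm moves only by the tool drive_tool, never from a script. Its argument "steps" is a list of rows, each a list of 5 numbers: the closure, from 0 (fully open) to 1 (shut), then the shift along the world's x, y, z in mm, then the turn about the world's z in rad. In form: [[hand, x, y, z, roll], ...]. A call has 1 to 20 rows; each row shifts and turns the commanded pose from where the row before left it; what a row does not reach is not made up. A row lasts 1/12 s, in which the tool goes at most 41.7 mm and 7.16 degrees, less where a joint would pass 70% of its speed; a pose out of reach is approached as far as the arm can. A call with a gripper value outside its range is refused whole. The fingers move at their own pace and stop on an object; "grip_force" is the grip in N (left out, the last holds). Time passes only in rows, so rows that do not move let the fingers close. It gives the time, the measured TCP pose, the force, the opening and the grip force at its end, in the units of the state.
- observe(): the state, without advancing time (a new reading comes with each control period).
- get_image(name): name is "side" or "top" or "wrist"; returns a dict with "image" (480x640x3 uint8, red, green, blue), "vfov" (degrees; the focal length in pixels is half the picture's height over the tangent of half this angle, whatever the lens; pixels are square), "cx", "cy" (the principal point, pixels), "xyz" and "attitude" of the camera in the world. Camera axes: x right, y down, z forward; pixel columns grow to the right and rows downward; lengths in m; the calibration is good to about 2 mm. A picture is of the moment at which its call begins. There is no depth.
- arm.sign_off(): hands the job in; it is judged then, once.
The state is a dict: "clock": time; "joints": joint angles; "dq": joint speeds; "joint_efforts": joint torques, N m; "position": TCP position; "ee_rot": TCP orientation; "force": force on the tool from outside, world axes, zero at the start; "ft_torque": the same for the moment, N m; "width": opening from 0.0 (shut) to 1.0 (fully open); "gripper_force": force on a finger pad.
Only numpy, scipy, OpenCV 4.12 (cv2) and the standard library are available. Lean on these libraries where they do the work, as an engineer would, in place of code of your own. Each camera call takes 0.05 s, during which the arm holds its last target. There are 200 camera calls.

### The job

Knock the press's sprung lock pin (the small steel mushroom-headed pin on its base) fully down with the wooden mallet, touching the pin with nothing else, then put the mallet back on the steel worktop clear of the press and let go of it. Only then press the lever's black cross-bar down with the gripper itself, past its first two notches into the third and never on towards the fourth, and finish while still holding it there against its return spring. Leave the spare tub, the shaker jar and the stack of lids where they are.

Things in the scene. Friction and masses are not known exactly. Their poses are not given: they have to be found in the camera images.
- mallet_grip (a point): Grip point on the mallet's handle, half-way up it, 40 mm above the worktop. The wooden mallet (0.26 to 0.4 kg) stands on one striking face of its head, handle level. Handle 24 mm wide (this point's y), 30 mm tall (z, up), from the head along -x to 122 mm beyond this point. The head's centre lies 55 mm from here along +x; the striking face is 40 mm lower than this point.
- mallet_head (a point): Centre of the mallet's square wooden head, 55 x 55 mm and 80 mm tall as it stands, 40 mm above the worktop; axes as for the grip point.
- pin_top (a point): Centre of the top of the lock pin's steel head (24 mm across, 6 mm thick); moves with the pin: 60 mm above the worktop when up, 46 mm fully down. It stands on a low collar (32 mm across, top at 40 mm) near the +y edge of the press base; nothing else rises above the base within 60 mm of its axis.
- pin (a joint): How far the pin is driven down, m: 0 up, 0.014 fully down (head on its collar). It has a return spring and a tight catch: it takes 6 to 9 N to drive, and it stays where it has been driven.
- press_hinge (a point): Lever pivot of the bolted-down press, 200 mm above the worktop. Axes of the press: the lever runs along -x from here (towards the robot), y is along the pivot and cross-bar, z up. The pin's axis is at x -120, y +125 mm; base 30 mm thick, x -190 to +50, y -95 to +165 mm; column under the pivot; tub under its plunger at x -80 mm, lid top 121 mm up.
- lever_bar (a point): Centre of the lever's black cross-bar (28 mm thick, 120 mm long along y), 220 mm from the pivot. It moves with the lever: the lever rises at 0.5 rad above level at rest, is level at joint value 0.5 and points 0.4 rad below level in the third notch.
- lever (a joint): Lever angle pressed down, rad: 0 at rest (raised). Notches (clicks) at 0.3, 0.6, 0.9 (third) and 1.2 (fourth, end stop); humps between them at 0.15, 0.45, 0.75, 1.05. A spring returns it to 0 from any notch when let go. Force at the bar: about 7 N at the first notch to 10 N at the third; some 3 to 4 N more climbing to each hump, and as much less just past it.
- spare_tub: Bystander: a loose white tub with a grey lid, 80 mm across, 81 mm tall; origin at the centre of its underside.
- shaker: Bystander: a glass jar with a metal cap, 60 mm across, 110 mm tall; origin at the centre of its underside.
- lids: Bystander: a stack of grey lids, 82 mm across, 28 mm tall; origin at the centre of its underside.
There are look-alikes about, which are no part of the job. There is more than one size of the part that bears mallet_grip; the job needs the larger.

How it is judged:
By the outcome, as a careful person would: the job done as asked, in the order asked, and still so for the second after the job is handed in, while the arm keeps its last pose, push and grip.
It also fails if it takes over 69 s, if anything falls off the work surface, if the arm or the gripper's body presses on something with over 40 N, if the wrist force passes 120 N, or if a joint passes its speed limit or range.

## Working session

There is one attempt and no reset: what is moved stays moved. The work goes in short steps, Python scripts to look and compute and a tool call to move; the robot and the scene stay as the last step left them, time stands still between calls to the robot, and variables do not carry over. Pictures are saved under pics/ and viewed, at most 10 in all, crops included, and the job is handed in when it is done.

Besides the shell and the picture viewer there is one more tool, called after "Call:" as name([rows], argument=value, ...), one row to a line, values as JSON. drive_tool: Moves the arm, as the interface text tells. Its arguments: {"type":"object","properties":{"steps":{"type":"array"},"grip_force":{"type":"number"}},"required":["steps"]}

```bash
mkdir -p pics; cat > h.py <<'E'
import numpy as np, cv2
from scipy.spatial.transform import Rotation as R
from cell import observe, get_image, arm
def att(d):
    a=np.array(d["attitude"],float)
    return a if a.shape==(3,3) else (R.from_rotvec(a).as_matrix() if a.size==3 else R.from_quat(a).as_matrix())
def ray(d,u,v):
    f=240/np.tan(np.radians(d["vfov"])/2)
    return np.array(d["xyz"]), att(d)@np.array([(u-d["cx"])/f,(v-d["cy"])/f,1.])
def onz(d,u,v,z):
    o,r=ray(d,u,v); return o+r*(z-o[2])/r[2]
def proj(d,p):
    f=240/np.tan(np.radians(d["vfov"])/2)
    c=att(d).T@(np.array(p)-np.array(d["xyz"])); return d["cx"]+f*c[0]/c[2], d["cy"]+f*c[1]/c[2]
def save(d,n,s=1): cv2.imwrite(f"pics/{n}.png",cv2.resize(d["image"][:,:,::-1],None,fx=s,fy=s))
E
python3 - <<'E'
from h import *
import pickle
for n in("top","side"):
    d=get_image(n); save(d,n+"0"); pickle.dump(d,open(n+"0.pkl","wb"))
    print(n,d["vfov"],d["cx"],d["cy"],d["xyz"],d["attitude"])
s=observe(); print(s,arm.tcp_to_grasp,dir(arm))
E
```

```text
top 56.73062112806215 311.988239359599 240.79855679382638 [ 0.35937429 -0.03852571  1.39117336] [-2.10009611  2.16116474 -0.17746346]
side 49.297953612048524 316.3602829692771 235.75501114546867 [0.10169545 1.05635814 0.86897363] [-0.50327612  2.49637797 -1.43802643]
{'clock': 0.1, 'joints': array([ 1.01437911,  0.435168  ,  0.02497653,  1.57395116, -0.01157922,
        1.13398244, -0.07508424]), 'dq': array([-0.00055803, -0.00016164,  0.00116702, -0.00247632,  0.00019371,
        0.00172603, -0.00177438]), 'joint_efforts': array([ 2.93439101e-03, -6.69130039e+01,  9.88124125e-01, -3.15147650e+01,
       -6.04390190e-02,  3.74030974e-02,  3.64143216e-05]), 'position': array([ 0.2737611, -0.5613826,  0.2260356]), 'ee_rot': array([-3.05982298e+00, -7.06391092e-01,  7.01320246e-04]), 'force': array([-0.29833354,  0.50937664, -0.86205218]), 'ft_torque': array([ 0.02302447, -0.01952812, -0.00526443]), 'gripper_force': 0.0, 'width': 0.9983216730247988} 0.0188 ['PlanningError', '__class__', '__delattr__', '__dict__', '__dir__', '__doc__', '__eq__', '__format__', '__ge__', '__getattribute__', '__getstate__', '__gt__', '__hash__', '__init__', '__init_subclass__', '__le__', '__lt__', '__module__', '__ne__', '__new__', '__reduce__', '__reduce_ex__', '__repr__', '__setattr__', '__sizeof__', '__str__', '__subclasshook__', '__weakref__', 'sign_off', 'tcp_to_grasp']
```

View pics/top0.png

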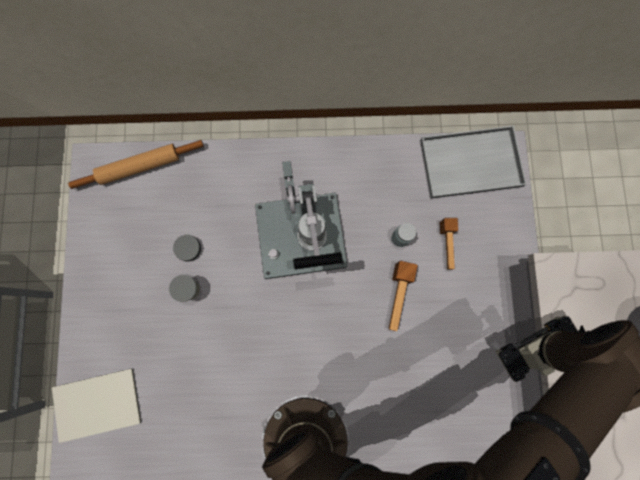

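View pics/side0.png

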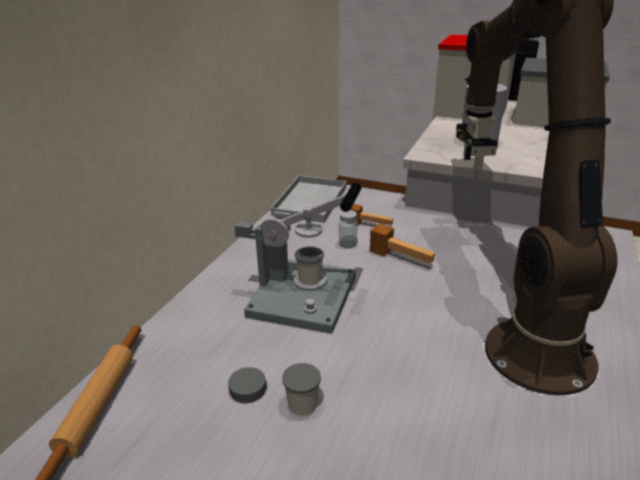

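The top view shows the larger mallet with its head at (405,271) and handle end at (395,330), the pin at (274,254), the bar at (318,261), the shaker at (404,235), the spare tub and lids at (184,288)/(187,248), and the small decoy mallet at (450,245). The side view agrees: pin (310,304), bar (351,197), large mallet head (382,240).

```bash
python3 - <<'E'
from h import *
import pickle
t=pickle.load(open("top0.pkl","rb")); s=pickle.load(open("side0.pkl","rb"))
def blobs(d,lo,hi,roi,amin=15):
    m=cv2.inRange(cv2.cvtColor(d["image"],cv2.COLOR_RGB2HSV),lo,hi); x0,y0,x1,y1=roi
    k=np.zeros_like(m);k[y0:y1,x0:x1]=m[y0:y1,x0:x1]
    for c in cv2.findContours(k,cv2.RETR_EXTERNAL,cv2.CHAIN_APPROX_NONE)[0]:
        if cv2.contourArea(c)>amin: yield c,cv2.minAreaRect(c)
print("mallet"); 
for c,r in blobs(t,(3,100,60),(20,255,255),(370,255,425,340)):
    print(r); P=cv2.boxPoints(r); print([onz(t,*p,.05)[:2].round(3) for p in P])
for y in (200,330):pass
img=t["image"]; hsv=cv2.cvtColor(img,cv2.COLOR_RGB2HSV)
for v in range(258,334,6): print(v,[(tuple(hsv[v,u])) for u in (400,)], [u for u in range(380,425) if hsv[v,u,1]>100][::1][:1]+[u for u in range(380,425) if hsv[v,u,1]>100][-1:])
print("bar")
for c,r in blobs(t,(0,0,0),(180,255,30),(280,245,360,280)): print(r,[onz(t,*p,.305)[:2].round(3) for p in cv2.boxPoints(r)])
for c,r in blobs(s,(0,0,0),(180,255,30),(335,175,370,220)): print(r)
print("pin top", onz(t,274,253,.06), "side",onz(s,310,302,.06))
print("base corners",[onz(t,*p,.03)[:2].round(3) for p in((255,205),(338,194),(346,268),(263,278))])
print("shaker",onz(t,405,230,.11),"tub",onz(t,183,288,.08),"lids",onz(t,187,247,.028))
z=lambda d,x0,y0,x1,y1,n:cv2.imwrite(n,cv2.resize(d["image"][y0:y1,x0:x1,::-1],(800,600),interpolation=cv2.INTER_CUBIC))
z(t,250,190,450,340,"pics/topz.png")
E
```

```text
mallet
((400.8846130371094, 296.0769348144531), (19.807729721069336, 69.22899627685547), 11.309932708740234)
[array([ 0.322, -0.243]), array([ 0.522, -0.296]), array([ 0.509, -0.354]), array([ 0.309, -0.3  ])]
258 [(np.uint8(170), np.uint8(5), np.uint8(151))] []
264 [(np.uint8(12), np.uint8(179), np.uint8(134))] [396, 415]
270 [(np.uint8(13), np.uint8(173), np.uint8(137))] [395, 416]
276 [(np.uint8(13), np.uint8(171), np.uint8(155))] [394, 414]
282 [(np.uint8(15), np.uint8(136), np.uint8(188))] [398, 409]
288 [(np.uint8(17), np.uint8(136), np.uint8(202))] [397, 405]
294 [(np.uint8(16), np.uint8(135), np.uint8(204))] [396, 404]
300 [(np.uint8(16), np.uint8(133), np.uint8(203))] [395, 403]
306 [(np.uint8(16), np.uint8(138), np.uint8(196))] [393, 402]
312 [(np.uint8(16), np.uint8(127), np.uint8(169))] [392, 400]
318 [(np.uint8(13), np.uint8(62), np.uint8(119))] [391, 399]
324 [(np.uint8(150), np.uint8(6), np.uint8(126))] [390, 398]
330 [(np.uint8(0), np.uint8(10), np.uint8(160))] [394, 396]
bar
((317.9499816894531, 260.64996337890625), (10.040916442871094, 47.517581939697266), 81.8698959350586) [array([0.502, 0.009]), array([ 0.515, -0.107]), array([ 0.49, -0.11]), array([0.477, 0.006])]
((350.4159851074219, 196.37242126464844), (9.656335830688477, 30.016630172729492), 30.068586349487305)
pin top [0.55388738 0.07935416 0.06      ] side [0.55237195 0.0867662  0.06      ]
base corners [array([0.713, 0.14 ]), array([ 0.741, -0.123]), array([ 0.505, -0.139]), array([0.482, 0.117])]
shaker [ 0.60354432 -0.31024254  0.11      ] tub [0.45466479 0.34700515 0.08      ] lids [0.58526189 0.35251029 0.028     ]
```

View pics/topz.png

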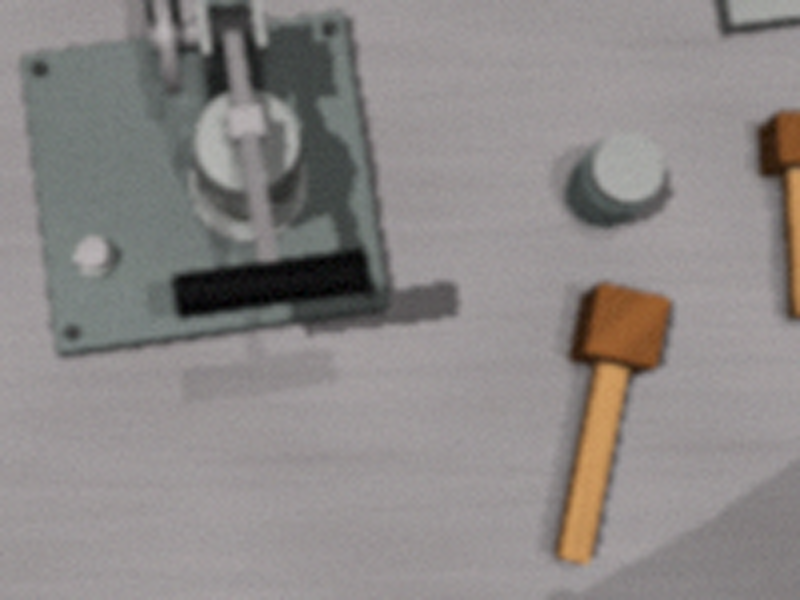

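The crop shows the mallet head's top-face centre at (630,327), its handle running from (612,365) to (576,560), the pin head at (92,250), and the bar from (178,292) to (370,275).

```bash
python3 - <<'E'
from h import *
import pickle
t=pickle.load(open("top0.pkl","rb")); s=pickle.load(open("side0.pkl","rb"))
c=lambda u,v:(250+u/4,190+v/4)
h=onz(t,*c(630,327),.08); a=onz(t,*c(612,365),.055); b=onz(t,*c(576,560),.055)
print(h,a,b); d=(a-b)[:2]; yaw=np.arctan2(d[1],d[0]); u=np.array([np.cos(yaw),np.sin(yaw)])
print("yaw",yaw,"len",np.hypot(*d)); d2=(h-b)[:2]; print("yaw2",np.arctan2(d2[1],d2[0]))
print("grip@50",h[:2]-.05*u,"from end",b[:2]+u*.122)
print("pin",onz(t,*c(92,250),.06))
print("side proj head",proj(s,[h[0],h[1],.04]),"pin",proj(s,[.5525,.083,.06]))
R0=R.from_rotvec(observe()["ee_rot"]).as_matrix(); print(np.arctan2(R0[1,1],R0[0,1]))
g=h[:2]-.05*u; print("shift mm",(g-[.2738,-.5614])*1000,"turn",(yaw+np.pi/2)-np.arctan2(R0[1,1],R0[0,1]))
E
```

```text
[ 0.4835891  -0.31600402  0.08      ] [ 0.4578188  -0.30598209  0.055     ] [ 0.31534536 -0.27052856  0.055     ]
yaw -0.24388949514626335 len 0.14681837100356598
yaw2 -0.2639869128226733
grip@50 [ 0.43506879 -0.30393008] from end [ 0.4337349  -0.29998898]
pin [0.5555035  0.08236024 0.06      ]
side proj head (np.float64(382.53705478678785), np.float64(239.51674424688116)) pin (np.float64(310.5537936999344), np.float64(301.1551489169209))
-1.117026150520535
shift mm [161.26879095 257.46991725] turn 2.4439329821691684
```

Call:
drive_tool([
  [0,8,13,-4,0.122],
  [0,8,13,-4,0.122],
  [0,8,13,-4,0.122],
  [0,8,13,-4,0.122],
  [0,8,13,-4,0.122],
  [0,8,13,-4,0.122],
  [0,8,13,-4,0.122],
  [0,8,13,-4,0.122],
  [0,8,13,-4,0.122],
  [0,8,13,-4,0.122],
  [0,8,13,-4,0.122],
  [0,8,13,-4,0.122],
  [0,8,13,-4,0.122],
  [0,8,13,-4,0.122],
  [0,8,13,-4,0.122],
  [0,8,13,-4,0.122],
  [0,8,13,-4,0.122],
  [0,8,13,-4,0.122],
  [0,8,13,-4,0.122],
  [0,8,13,-4,0.122],
])

```text
clock: 1.77
position: [0.434, -0.3011, 0.1463]
ee_rot: [-0.379, -3.118, -0.0]
force: [0.1, 0.5, -0.3]
width: 1.006
gripper_force: 0.0
```

```bash
python3 - <<'E'
from h import *
d=get_image("wrist"); save(d,"w1"); o=observe()
R0=R.from_rotvec(o["ee_rot"]).as_matrix(); print(o["clock"],o["position"],np.arctan2(R0[1,1],R0[0,1]),o["joints"].round(2),R0[:,2])
m=cv2.inRange(cv2.cvtColor(d["image"],cv2.COLOR_RGB2HSV),(3,100,60),(25,255,255))
for c in cv2.findContours(m,cv2.RETR_EXTERNAL,cv2.CHAIN_APPROX_NONE)[0]:
    if cv2.contourArea(c)>200: print(cv2.minAreaRect(c))
for p in ([.4837,-.316,.08],[.434,-.302,.055],[.3153,-.2705,.055]): print(proj(d,p))
import pickle; pickle.dump(d,open("w1.pkl","wb"))
E
```

```text
1.8167 [ 0.43555319 -0.29781176  0.14580928] 1.3410867000108564 [ 0.96  0.44 -0.61  1.87  0.31  0.93  1.55] [ 1.59206743e-04  2.28278981e-03 -9.99997382e-01]
((469.5, 389.5), (13.0, 339.0), 90.0)
((316.0, 357.0), (4.0, 72.0), 90.0)
((513.2897338867188, 338.9097595214844), (63.075130462646484, 30.288555145263672), 83.48019409179688)
((120.05034637451172, 338.9375305175781), (30.347578048706055, 63.19890594482422), 7.907163143157959)
((316.5, 189.5), (265.0, 77.0), 90.0)
(np.float64(312.63580588619885), np.float64(323.68212942496194))
(np.float64(315.1628991050146), np.float64(242.87175875635634))
(np.float64(318.4176438971909), np.float64(56.89033437654521))
```

View pics/w1.png

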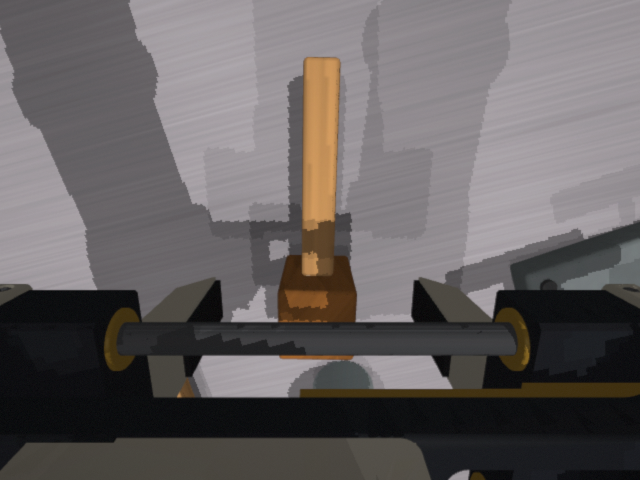

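Wrist view: the handle runs straight down the image from (322,58) to (319,270) with the head at (316,300), centred between the open fingers. So the alignment is good. I'm descending to grip.

Call:
drive_tool([
  [0,0,0,-30,0],
  [0,0,0,-30,0],
  [0,0,0,-30,0],
  [0,0,0,-24,0],
  [0,0,0,-10,0],
  [0,0,0,0,0],
  [1,0,0,0,0],
  [1,0,0,0,0],
  [1,0,0,0,0],
  [1,0,0,0,0],
  [1,0,0,0,0],
  [1,0,0,0,0],
  [1,0,0,0,0],
  [1,0,0,0,0],
], grip_force=55)

```text
clock: 2.98
position: [0.434, -0.3018, 0.0229]
ee_rot: [0.389, 3.117, -0.0]
force: [0.3, -0.4, -1.1]
width: 0.471
gripper_force: 0.0
```

Call:
drive_tool([
  [1,0,0,0,0],
  [1,0,0,0,0],
  [1,0,0,0,0],
  [1,0,0,0,0],
  [1,0,0,0,0],
  [1,0,0,0,0],
  [1,0,0,0,0],
  [1,0,0,0,0],
  [1,0,0,10,0],
  [1,0,0,20,0],
  [1,0,0,30,0],
  [1,0,0,30,0],
  [1,0,0,30,0],
  [1,0,0,30,0],
  [1,0,0,0,0],
])

```text
clock: 4.23
position: [0.4367, -0.3027, 0.1788]
ee_rot: [0.387, 3.11, -0.006]
force: [1.5, 0.0, -3.7]
width: 0.26
gripper_force: 55.0
```

Call:
drive_tool([
  [1,0,0,24,-0.122],
  [1,0,0,24,-0.122],
  [1,0,0,24,-0.122],
  [1,0,0,24,-0.122],
  [1,0,0,24,-0.122],
  [1,0,0,24,-0.122],
  [1,0,0,24,-0.122],
  [1,0,0,24,-0.122],
  [1,0,0,24,-0.122],
  [1,0,0,24,-0.122],
  [1,0,0,0,0],
])

```text
clock: 5.15
position: [0.435, -0.3019, 0.4171]
ee_rot: [2.108, 2.321, 0.002]
force: [0.5, 0.3, -2.2]
width: 0.259
gripper_force: 55.0
```

Call:
drive_tool([
  [1,2,10,0,0],
  [1,6,20,0,0],
  [1,8,30,0,0],
  [1,8,30,0,0],
  [1,8,30,0,0],
  [1,8,30,0,0],
  [1,8,30,0,0],
  [1,8,30,0,0],
  [1,8,30,0,0],
  [1,8,30,0,0],
  [1,8,30,0,0],
  [1,8,30,0,0],
  [1,8,30,0,0],
  [1,8,30,0,0],
  [1,8,30,0,0],
  [1,4,20,0,0],
  [1,0,15,0,0],
  [1,0,0,0,0],
  [1,0,0,0,0],
])

```text
clock: 6.73
position: [0.5487, 0.1546, 0.4109]
ee_rot: [-2.097, -2.337, 0.004]
force: [0.0, -1.0, -3.8]
width: 0.259
gripper_force: 55.0
```

```bash
python3 - <<'E'
from h import *
import pickle
d=get_image("side"); save(d,"s2"); o=observe(); pickle.dump(d,open("s2.pkl","wb"))
R0=R.from_rotvec(o["ee_rot"]).as_matrix(); print(o["clock"],o["position"],np.arctan2(R0[1,1],R0[0,1]),o["joints"].round(2),R0[:,2].round(3))
E
```

```text
6.7833 [0.54916386 0.15322178 0.41127798] 0.10569906228423102 [ 0.11  0.33 -0.68  1.34  0.21  1.54 -0.45] [-0.002 -0.001 -1.   ]
```

View pics/s2.png

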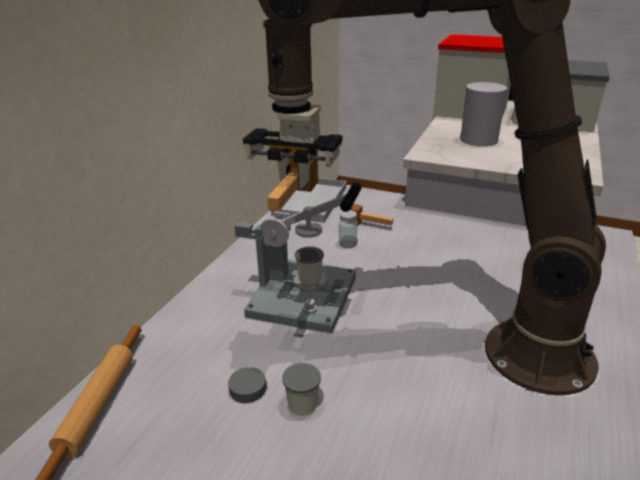

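Side view: the mallet is held firmly with its handle level, the end at (275,203), above the press. The pin at (310,304) is still up. I'm lining up over the pin and descending close.

Call:
drive_tool([
  [1,0,-14,0,0],
  [1,0,-13,0,0],
  [1,0,0,-20,0],
  [1,0,0,-30,0],
  [1,0,0,-30,0],
  [1,0,0,-30,0],
  [1,0,0,-30,0],
  [1,0,0,-30,0],
  [1,0,0,-30,0],
  [1,0,0,-30,0],
  [1,0,0,-30,0],
  [1,0,0,-20,0],
  [1,0,0,-20,0],
  [1,0,0,0,0],
  [1,0,0,0,0],
])

```text
clock: 8.03
position: [0.5494, 0.1245, 0.1122]
ee_rot: [-2.105, -2.331, 0.003]
force: [-0.3, 0.9, -3.9]
width: 0.26
gripper_force: 55.0
```

```bash
python3 - <<'E'
from h import *
d=get_image("side"); o=observe()
cv2.imwrite("pics/s3.png",cv2.resize(d["image"][180:360,200:440,::-1],(800,600),interpolation=cv2.INTER_CUBIC))
R0=R.from_rotvec(o["ee_rot"]).as_matrix(); print(o["clock"],o["position"],np.arctan2(R0[1,1],R0[0,1]),o["force"])
print([ ((u-200)*3.333,(v-180)*3.333) for u,v in (proj(d,[.5535,.084,.06]),)])
E
```

```text
8.0833 [0.55030385 0.12526978 0.11337929] 0.10191869361938696 [ 0.38614022  0.50984315 -2.2719718 ]
[(np.float64(366.7502284074071), np.float64(404.24746222086384))]
```

View pics/s3.png

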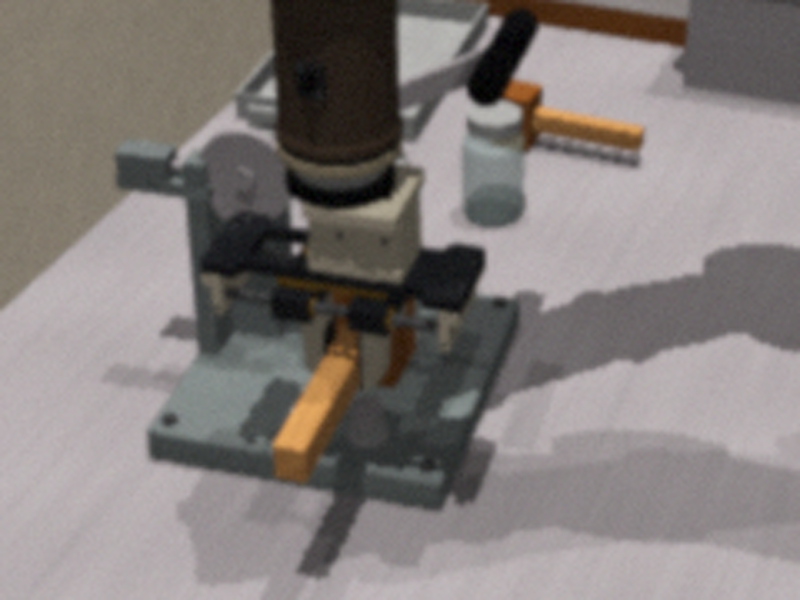

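The crop shows the head just above the pin, which is shaded at (366,410), right where predicted. The hand is clear of the lever. I'm striking down onto it.

Call:
drive_tool([
  [1,0,0,-13,0],
  [1,0,0,-13,0],
  [1,0,0,-5,0],
  [1,0,0,-5,0],
  [1,0,0,0,0],
])

```text
clock: 8.5
position: [0.5505, 0.1259, 0.0773]
ee_rot: [2.104, 2.332, 0.001]
force: [0.6, 0.1, -3.7]
width: 0.259
gripper_force: 55.0
```

Call:
drive_tool([
  [1,0,0,-3,0],
  [1,0,0,-3,0],
  [1,0,0,-2,0],
  [1,0,0,0,0],
])

```text
clock: 8.83
position: [0.5506, 0.1262, 0.069]
ee_rot: [2.104, 2.332, 0.001]
force: [1.0, -1.4, 1.9]
width: 0.26
gripper_force: 55.0
```

Call:
drive_tool([
  [1,0,0,-2,0],
  [1,0,0,-2,0],
  [1,0,0,0,0],
])

```text
clock: 9.08
position: [0.5508, 0.1282, 0.0664]
ee_rot: [2.102, 2.333, 0.005]
force: [-3.3, 1.8, 16.4]
width: 0.258
gripper_force: 55.0
```

Call:
drive_tool([
  [1,0,0,-2,0],
  [1,0,0,-2,0],
  [1,0,0,0,0],
])

```text
clock: 9.33
position: [0.5507, 0.1305, 0.0632]
ee_rot: [-2.101, -2.335, -0.009]
force: [-5.7, 6.4, 21.2]
width: 0.259
gripper_force: 55.0
```

Call:
drive_tool([
  [1,0,0,15,0],
  [1,0,0,30,0],
  [1,0,0,35,0],
  [1,0,0,35,0],
  [1,0,0,35,0],
  [1,0,0,35,0],
  [1,0,0,35,0],
  [1,0,0,35,0],
  [1,0,0,35,0],
  [1,0,0,35,0],
  [1,0,0,28,0],
  [1,0,0,0,0],
  [1,0,0,0,0],
])

```text
clock: 10.42
position: [0.5502, 0.127, 0.4143]
ee_rot: [2.103, 2.333, 0.003]
force: [0.4, 0.0, -5.2]
width: 0.258
gripper_force: 55.0
```

```bash
python3 - <<'E'
from h import *
import pickle
s=pickle.load(open("side0.pkl","rb"));d=get_image("side"); o=observe(); save(d,"s4full")
f=lambda q:cv2.resize(q["image"][280:330,280:340,::-1],(400,333),interpolation=cv2.INTER_CUBIC)
g=lambda q:cv2.resize(q["image"][100:230,230:386,::-1],(400,260),interpolation=cv2.INTER_CUBIC)
cv2.imwrite("pics/s4.png",np.vstack([np.hstack([f(s),f(d)]),np.hstack([g(s),g(d)])]))
print(o["clock"],o["position"],o["force"])
print([((u-280)*6.667,(v-280)*6.667) for u,v in (proj(d,[.5535,.084,z]) for z in(.06,.046,.04))])
E
```

```text
10.4667 [0.54970771 0.12638792 0.4126751 ] [-0.7596638  -0.16300299 -4.60644737]
[(np.float64(200.2504928869436), np.float64(141.91621080903064)), (np.float64(201.07338675855902), np.float64(171.22117495018375)), (np.float64(201.4234358183272), np.float64(183.6871508165674))]
```

View pics/s4.png

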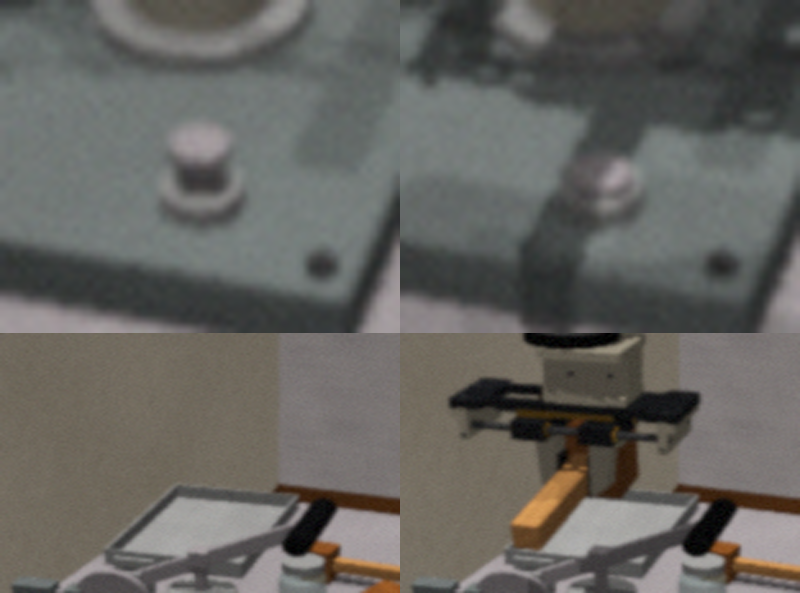

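In the crop, the pin's head now sits on its collar (right panel, top at about (205,172)); before, it stood at (200,142). So it is fully down. I'm carrying the mallet back over the press to open worktop.

Call:
drive_tool([
  [1,-3,-10,0,0],
  [1,-6,-20,0,0],
  [1,-8,-30,0,0],
  [1,-8,-30,0,0],
  [1,-8,-30,0,0],
  [1,-8,-30,0,0],
  [1,-8,-30,0,0],
  [1,-8,-30,0,0],
  [1,-8,-30,0,0],
  [1,-8,-30,0,0],
  [1,-8,-30,0,0],
  [1,-8,-30,0,0],
  [1,-8,-30,0,0],
  [1,-8,-30,0,0],
  [1,-8,-30,0,0],
  [1,-7,-8,0,0],
  [1,0,0,0,0],
])

```text
clock: 11.88
position: [0.4265, -0.3057, 0.4113]
ee_rot: [-2.109, -2.323, 0.003]
force: [0.1, -1.0, -4.5]
width: 0.259
gripper_force: 55.0
```

Call:
drive_tool([
  [1,0,0,-20,0],
  [1,0,0,-35,0],
  [1,0,0,-35,0],
  [1,0,0,-35,0],
  [1,0,0,-35,0],
  [1,0,0,-35,0],
  [1,0,0,-35,0],
  [1,0,0,-35,0],
  [1,0,0,-35,0],
  [1,0,0,-35,0],
  [1,0,0,-25,0],
  [1,0,0,-10,0],
  [1,0,0,0,0],
  [1,0,0,0,0],
])

```text
clock: 13.05
position: [0.4299, -0.3013, 0.044]
ee_rot: [-2.103, -2.333, -0.0]
force: [0.1, -0.6, -2.5]
width: 0.257
gripper_force: 55.0
```

Call:
drive_tool([
  [1,0,0,-7,0],
  [1,0,0,-6,0],
  [1,0,0,-4,0],
  [1,0,0,-2,0],
  [1,0,0,0,0],
])

```text
clock: 13.47
position: [0.4298, -0.3017, 0.0246]
ee_rot: [-2.104, -2.333, 0.0]
force: [-0.7, 0.1, -3.9]
width: 0.261
gripper_force: 55.0
```

Call:
drive_tool([
  [1,0,0,-1,0],
  [1,0,0,-1,0],
  [1,0,0,0,0],
])

```text
clock: 13.72
position: [0.43, -0.3018, 0.0227]
ee_rot: [2.104, 2.333, -0.0]
force: [-0.2, 0.1, -4.5]
width: 0.258
gripper_force: 55.0
```

Call:
drive_tool([
  [1,0,0,-1,0],
  [1,0,0,-1,0],
  [1,0,0,0,0],
])

```text
clock: 13.97
position: [0.4299, -0.3017, 0.0206]
ee_rot: [-2.104, -2.333, 0.0]
force: [0.5, -0.4, -2.9]
width: 0.256
gripper_force: 55.0
```

Call:
drive_tool([
  [1,0,0,-1,0],
  [1,0,0,-1,0],
  [1,0,0,0,0],
])

```text
clock: 14.22
position: [0.43, -0.3018, 0.0186]
ee_rot: [2.104, 2.333, 0.0]
force: [-0.0, -0.3, -3.3]
width: 0.256
gripper_force: 55.0
```

Call:
drive_tool([
  [1,0,0,-1,0],
  [1,0,0,-1,0],
  [0.5,0,0,0,0],
  [0.5,0,0,0,0],
  [0.5,0,0,0,0],
  [0,0,0,0,0],
  [0,0,0,0,0],
  [0,0,0,0,0],
  [0,0,0,0,0],
  [0,0,0,0,0],
  [0,0,0,0,0],
  [0,0,0,0,0],
  [0,0,0,10,0],
  [0,0,0,25,0],
  [0,0,0,30,0],
  [0,0,0,30,0],
  [0,0,0,30,0],
  [0,0,0,0,0],
])

```text
clock: 15.72
position: [0.433, -0.303, 0.1479]
ee_rot: [2.098, 2.327, 0.002]
force: [1.1, -0.3, -0.1]
width: 1.0
gripper_force: 0.0
```

```bash
python3 - <<'E'
from h import *
d=get_image("side"); o=observe(); save(d,"s5")
print(o["clock"],o["position"],o["force"],o["width"])
E
```

```text
15.7667 [ 0.43191177 -0.30269197  0.14543014] [-0.05306505  0.43056662 -0.78632298] 1.0016102094014658
```

View pics/s5.png

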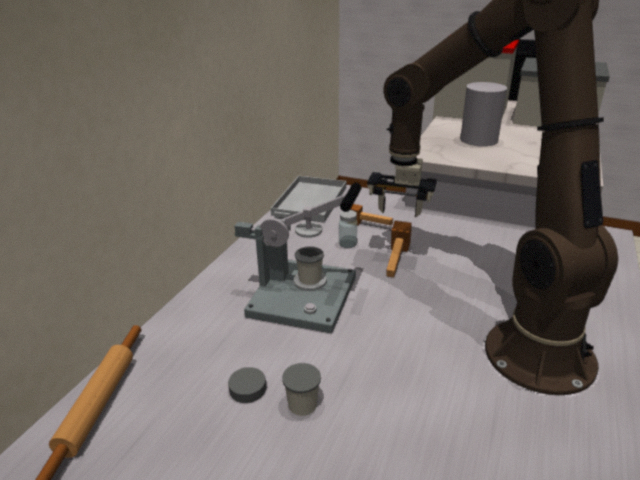

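The side view shows the mallet standing freely on its face at (398,245), well clear of the press. The pin is down at (310,308) and the bystanders haven't moved. Next: rise, turn, shut the fingers and go above the bar.

Call:
drive_tool([
  [0,0,0,25,0],
  [0,0,0,25,0],
  [1,0,0,25,0.121],
  [1,0,0,25,0.121],
  [1,0,0,25,0.121],
  [1,0,0,25,0.121],
  [1,0,0,25,0.121],
  [1,0,0,25,0.121],
  [1,0,0,25,0.121],
  [1,0,0,25,0.121],
  [1,0,0,5,0.121],
  [1,0,0,0,0.121],
  [1,0,0,0,0.121],
  [1,0,0,0,0.121],
  [1,0,0,0,0.121],
])

```text
clock: 17.02
position: [0.4295, -0.3016, 0.396]
ee_rot: [0.175, -3.135, -0.001]
force: [0.3, -0.1, -0.1]
width: 0.103
gripper_force: 0.0
```

Call:
drive_tool([
  [1,2,10,0,0],
  [1,5,20,0,0],
  [1,7,30,0,0],
  [1,7,30,0,0],
  [1,7,30,0,0],
  [1,7,30,0,0],
  [1,7,30,0,0],
  [1,7,30,0,0],
  [1,7,25,0,0],
  [1,6,20,0,0],
  [1,0,0,0,0],
  [1,0,0,0,0],
  [1,0,0,0,0],
])

```text
clock: 18.1
position: [0.4916, -0.047, 0.3963]
ee_rot: [0.161, -3.136, 0.0]
force: [-0.5, -0.5, -0.1]
width: 0.008
gripper_force: 0.0
```

```bash
python3 - <<'E'
from h import *
o=observe(); R0=R.from_rotvec(o["ee_rot"]).as_matrix(); print(o["clock"],o["position"],np.arctan2(R0[1,1],R0[0,1]),o["joints"].round(2),o["width"])
d=get_image("wrist"); save(d,"w6"); t=get_image("top"); 
im=t["image"];m=cv2.inRange(cv2.cvtColor(im,cv2.COLOR_RGB2HSV),(0,0,0),(180,255,30));k=m*0;k[235:290,270:360]=m[235:290,270:360]
cv2.imwrite("pics/w6.png",np.hstack([cv2.resize(d["image"][:,:,::-1],(400,300)),cv2.resize(im[190:340,250:450,::-1],(400,300))]))
print(proj(d,[.4937,-.049,.305]))
E
```

```text
18.1 [ 0.49158123 -0.0469835   0.39633147] 1.673554630851418 [ 0.69  0.22 -0.87  1.54  0.17  1.46  1.49] 0.007714579394632205
(np.float64(313.5817801223747), np.float64(245.10396117761587))
```

View pics/w6.png

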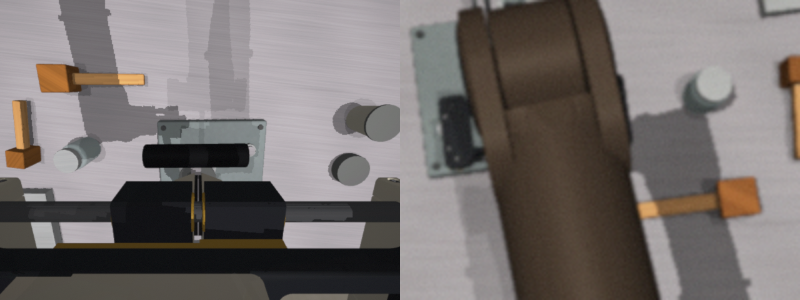

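Wrist view: bar centre at (313.6,248) in full-frame pixels against a predicted (313.6,245), so it lies about 2 mm further in +x. The fingers are shut above it. I'm pressing down along its arc in stages.

Call:
drive_tool([
  [1,2,0,-20,0],
  [1,2,0,-20,0],
  [1,0,0,-16,0],
  [1,0,0,-10,0],
  [1,0,0,-5,0],
  [1,0,0,-5,0],
  [1,-2,0,-5,0],
  [1,-2,0,-5,0],
  [1,-2,0,-5,0],
  [1,-2,0,-5,0],
  [1,0,0,0,0],
])

```text
clock: 19.12
position: [0.4865, -0.0481, 0.3014]
ee_rot: [0.162, -3.135, 0.004]
force: [-5.9, -2.4, 8.6]
width: 0.007
gripper_force: 4.1
```

Call:
drive_tool([
  [1,-2,0,-5,0],
  [1,-2,0,-5,0],
  [1,-2,0,-5,0],
  [1,-2,0,-5,0],
  [1,-1,0,-5,0],
  [1,-1,0,-5,0],
  [1,-1,0,-5,0],
  [1,-1,0,-6,0],
  [1,0,0,0,0],
])

```text
clock: 19.87
position: [0.4753, -0.0477, 0.2598]
ee_rot: [0.163, -3.136, 0.002]
force: [-3.7, -2.7, 5.1]
width: 0.01
gripper_force: 2.6
```

Call:
drive_tool([
  [1,-1,0,-5,0],
  [1,-1,0,-5,0],
  [1,-1,0,-5,0],
  [1,0,0,-6,0],
  [1,-1,0,-6,0],
  [1,0,0,-5,0],
  [1,0,0,-6,0],
  [1,0,0,-5,0],
  [1,0,0,-6,0],
  [1,0,0,-5,0],
  [1,0,0,-6,0],
  [1,0,0,-6,0],
  [1,0,0,0,0],
])

```text
clock: 20.95
position: [0.4715, -0.0474, 0.1938]
ee_rot: [0.163, -3.136, 0.002]
force: [-4.3, -2.0, 6.1]
width: 0.003
gripper_force: 3.2
```

```bash
python3 - <<'E'
from h import *
o=observe(); print(o["position"],o["force"])
d=get_image("side"); im=d["image"]
m=cv2.inRange(cv2.cvtColor(im,cv2.COLOR_RGB2HSV),(0,0,0),(180,255,35));k=m*0;k[190:290,320:390]=m[190:290,320:390]
for c in cv2.findContours(k,0,1)[0]:
    if cv2.contourArea(c)>20: print(cv2.minAreaRect(c))
for q in(.3,.5,.6,.7): print(q,proj(d,[.688-.2191*np.cos(.5-q),-.049,.2+.22*np.sin(.5-q)]))
cv2.imwrite("pics/s7.png",cv2.resize(im[160:310,220:420,::-1],(800,600),interpolation=cv2.INTER_CUBIC))
E
```

```text
[ 0.47151387 -0.04739757  0.19375149] [-4.25848878 -1.98733038  6.09711816]
((358.65386962890625, 242.73077392578125), (9.461539268493652, 28.846158981323242), 22.61986541748047)
((358.4313049316406, 209.07603454589844), (29.715333938598633, 38.13804626464844), 32.61924362182617)
0.3 (np.float64(358.890502489157), np.float64(220.24378755767674))
0.5 (np.float64(360.09599454053784), np.float64(235.59416527345363))
0.6 (np.float64(359.48019785230167), np.float64(242.89237077080674))
0.7 (np.float64(358.0848397760893), np.float64(249.83477330392023))
```

View pics/s7.png

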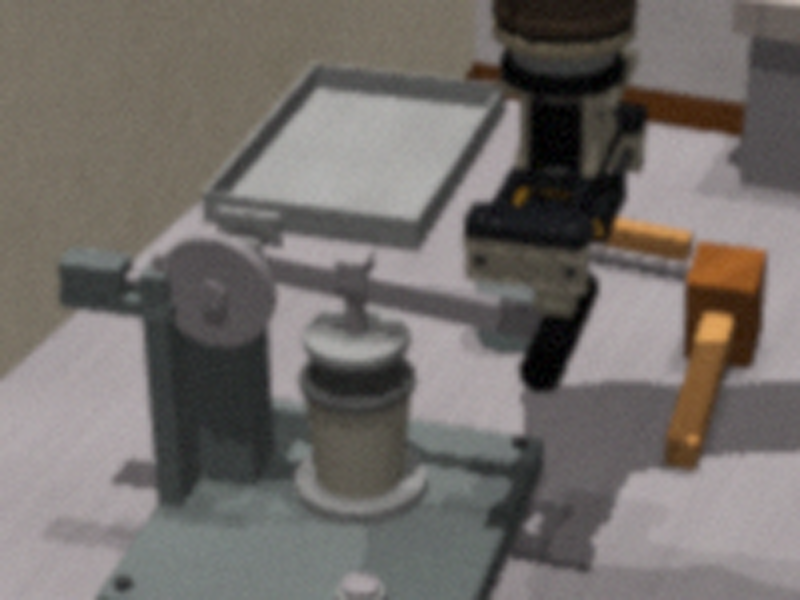

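The view shows the bar under the fingertips at full-frame (358.7,242.7), which matches the second notch (0.6 rad, predicted 359.5,242.9). On to the third.

Call:
drive_tool([
  [1,1,0,-5,0],
  [1,1,0,-6,0],
  [1,1,0,-5,0],
  [1,1,0,-6,0],
  [1,1,0,-5,0],
  [1,1,0,-5,0],
  [1,1,0,-5,0],
  [1,1,0,-5,0],
  [1,1,0,-5,0],
  [1,2,0,-5,0],
  [1,2,0,-5,0],
  [1,1,0,-4,0],
  [1,0,0,-4,0],
  [1,0,0,0,0],
  [1,0,0,0,0],
])

```text
clock: 22.25
position: [0.486, -0.0461, 0.1296]
ee_rot: [-0.165, 3.137, 0.0]
force: [-5.6, 2.3, 8.1]
width: 0.006
gripper_force: 5.0
```

```bash
python3 - <<'E'
from h import *
o=observe(); print(o["clock"],o["position"],o["force"])
d=get_image("side"); im=d["image"]
m=cv2.inRange(cv2.cvtColor(im,cv2.COLOR_RGB2HSV),(0,0,0),(180,255,35));k=m*0;k[230:300,320:390]=m[230:300,320:390]
for c in cv2.findContours(k,0,1)[0]:
    if cv2.contourArea(c)>20: print(cv2.minAreaRect(c))
for q in(.8,.9,1.): print(q,proj(d,[.688-.2191*np.cos(.5-q),-.049,.2+.22*np.sin(.5-q)]))
E
```

```text
22.25 [ 0.48601215 -0.04614297  0.12957763] [-5.64459334  2.34731735  8.12405209]
((351.95001220703125, 263.1500244140625), (10.75174331665039, 30.674091339111328), 18.43494987487793)
((349.5, 237.0), (14.0, 37.0), 90.0)
0.8 (np.float64(355.94582523955654), np.float64(256.35320266573285))
0.9 (np.float64(353.10649595990765), np.float64(262.38821250410416))
1.0 (np.float64(349.61626758127255), np.float64(267.8892351159807))
```

Call:
drive_tool([
  [1,0,0,0,0],
  [1,0,0,0,0],
  [1,0,0,0,0],
  [1,0,0,0,0],
  [1,0,0,0,0],
  [1,0,0,0,0],
])

```text
clock: 22.8
position: [0.486, -0.0462, 0.1297]
ee_rot: [-0.165, 3.137, 0.0]
force: [-5.1, 2.5, 7.6]
width: 0.005
gripper_force: 4.9
```

```bash
python3 -c "
from h import *
o=observe(); print(o['position'],o['force']); print(arm.sign_off())"
```

```text
[ 0.48597731 -0.04617149  0.12970202] [-5.08687522  2.48976227  7.62209829]
the job is handed in; nothing more can be done
None
```

The job is handed in at about 23 s: the pin is fully down, the mallet is back on the worktop clear of the press and released, and the gripper is holding the lever in its third notch (about 0.9 rad by camera); the spare tub, shaker jar and lids were not touched.

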